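Take the clay cone out from behind the standing finds

ROBOT

A 6-joint arm with a two-finger parallel gripper is mounted at the origin on the work surface. World frame = base frame: x ahead of the robot, y to its left, z up, the work surface at z = 0. Lengths are in m, angles in rad, forces in N, time in s.
With the tool pointing down it reaches from about 0.25 to 0.775 m from the base axis. Payload 4 kg.
Tool frame: the origin (TCP) lies on the centre line of the jaws, within the pads' length; the fingertips stand 14 mm ahead of it and the grasp point (between the pads) lies 5 mm behind it (robot.tcp_to_tips is the distance from the TCP to the fingertips, in m); z points along the fingers, y is the line along which they close (so a half turn about z gives the same grasp; the last joint's range is limited). The gripper opens to 94 mm and grips with 3 to 60 N. Pads are 16 mm wide; open, the fingers measure 119 mm over their backs; the gripper's body (75 mm by 177 mm) begins 78 mm behind the grasp point.
Start: joints at [-1.365, 0.087, 1.371, -0, 1.684, -0.103], TCP at [0.167, -0.524, 0.22] pointing down, gripper open.
Joint ranges: [-3.1, 3.1], [-0.76, 2.03], [0.27, 2.55], [-1.08, 4.22], [0.17, 2.65], [-2.57, 2.57]. Speed limits (rad/s): [2.79, 2.79, 3.14, 3.14, 3.14, 3.14].

INTERFACE

Orientations are given as [roll, pitch, yaw] about the fixed x, y, z axes, in that order (R = Rz(yaw) Ry(pitch) Rx(roll)).
In Python, from bench import robot gives the robot as it stands.
- The arm moves only by the tool carry_out, never from a script. Its argument "increments" is a list of rows, each a list of 3 entries, a list of its own where there are three numbers: the closure in counts, from 0 (fully open) to 255 (shut), then the shift along the tool's x, y, z in mm, then the turn about the tool's z in degrees. In form: [[fingers, [dx, dy, dz], twist], ...]. A call has 1 to 8 rows; each row shifts and turns the commanded pose from where the row before left it, along the tool's axes as they then stand; what a row does not reach is not made up. A row lasts 1/10 s, in which the tool goes at most 50 mm and 8.59 degrees, less where a joint would pass 70% of its speed; a pose out of reach is approached as far as the arm can. A call with a gripper value outside its range is refused whole. The fingers move at their own pace and stop on an object; the grip force is fixed at half the most. Time passes only in rows, so rows that do not move let the fingers close. It gives the time, the measured TCP pose, the force, the opening and the grip force at its end, in the units of the state.
- robot.get_obs(): the state, without advancing time (a new reading comes with each control period).
- robot.snapshot(name): name is "scene" or "top"; returns the picture (400x640x3 uint8, blue, green, red); there is no depth.
- robot.get_calibration(name): a dict with "vfov" (degrees; the focal length in pixels is half the picture's height over the tangent of half this angle, whatever the lens; pixels are square), "cx", "cy" (the principal point, pixels), "T" (4x4, takes a point from camera to world coordinates). Camera axes: x right, y down, z forward; pixel columns grow to the right and rows downward; lengths in m; the calibration is good to about 2 mm. A picture is of the moment at which its call begins. get_calibration takes no time and is no camera call.
- robot.close_job(): hands the job in; it is judged then, once.
The state is a dict: "time": time; "joint_positions": joint angles; "qvel": joint speeds; "joint_torque": joint torques, N m; "tool_pos": TCP position; "ee_rot": TCP orientation; "wrist_force": force on the tool from outside, world axes, zero at the start; "wrist_torque": the same for the moment, N m; "width": finger opening in m; "finger_force": force on a finger pad.
Only numpy, scipy, OpenCV 4.12 (cv2) and the standard library are available. Lean on these libraries where they do the work, as an engineer would, in place of code of your own. Each camera call takes 0.05 s, during which the arm holds its last target. There are 200 camera calls.

TASK

Bring the clay cone from the back of the finds tray to the examination cradle, laying it in the two V notches. First clear the three finds standing in front of it by setting each upright on the grey side mat, leaving the cone alone until all three are there; once the cone lies in the cradle, put each find back upright in the middle of its own foam pad, the one whose shape matches its foot. Set everything down gently, dropping or toppling nothing.

Things in the scene. Friction and masses are not known exactly. Their poses are not given: they have to be found in the camera images.
- cone: Clay cone, 169 mm long, lying on its side at the tray's back in two V notches (45 mm either side of its origin, 14 mm thick). Shank radius tapers 20 to 14.5 mm, 17.5 at the origin; head 48 mm across. Origin on the axis, near its middle and centre of mass, 46 mm above the table; x along the cone towards the head (84 mm away), level as it lies. Gripped across (along y) at the origin. 250 g.
- juglet: Small round clay juglet in front of the cone, 72 mm high: straight round body of radius 19 mm from 14 to 56 mm up, then a narrow neck and a rim of radius 14 mm. On the round pad at the start. Origin at the centre of its underside, z up. 200 g.
- prism: Upright six-sided clay prism in front of the cone, 72 mm high, 38 mm across flats, 44 across corners, a small dark hole in its top. Flats face along its own +y and -y, corners along +x and -x. On the six-sided pad at the start. Origin at the centre of its underside, z up. 260 g.
- stele: Small square stone stele in front of the cone, 36 by 36 mm in plan, straight sided for 54 mm, with a half-round top (72 mm in all, the round's axis along x). On the square pad at the start, its y faces (the ones to grip) looking along the row. Origin at the centre of its underside, z up. 280 g.
- pad_round: Round dark foam pad, 52 mm across, 3 mm thick, fixed in the wooden tray (160 by 264 mm, rim 15 mm high): the juglet's place. Origin at its underside's centre, 5 mm above the table, so its top is at 8 mm. The three pads form a row along their y axes, 72 mm apart, in any order; their x axes point to the cone, whose axis lies 57 mm behind the row.
- pad_hex: Six-sided dark foam pad, 48 mm across flats, 3 mm thick: the prism's place. Origin and axes as for the round pad; flats face along y.
- pad_square: Square dark foam pad, 49 mm wide, 3 mm thick: the stele's place. Origin and axes as for the round pad.
- mat: The side mat: grey, flat, 250 mm (its x) by 110 mm (its y), 4 mm thick, on the table to one side of the tray (left or right); empty at the start, with room for all three finds. Origin at the centre of its underside, on the table.
- cradle: Examination cradle, on the tray's other side: white board 150 (x) by 80 mm, 5 mm thick, with two white V-notched supports 45 mm either side of its middle along x, 14 mm thick (45 degree walls, apex 21 mm and top 41 mm above the table). The cone lies in them along x, either way round, middle over middle, its origin then 46 mm above the table. Origin at its underside's centre.

How it is judged:
On the way, in this order (a step that is already met when the one before it is completed fails the run):
1. all three finds stand upright and released on the side mat, the cone not yet moved (x of juglet in the frame of mat between -0.125 and 0.125 m and y of juglet in the frame of mat between -0.055 and 0.055 m and z of juglet in the frame of mat between -0.002 and 0.01 m and angle between each of juglet, prism, stele's own z axis and vertical below 0.12 rad and linear speed of each of juglet, prism, stele below 0.02 m/s and contact force between the fingers and juglet below 0.1 N and x of prism in the frame of mat between -0.125 and 0.125 m and y of prism in the frame of mat between -0.055 and 0.055 m and z of prism in the frame of mat between -0.002 and 0.01 m and contact force between the fingers and prism below 0.1 N and x of stele in the frame of mat between -0.125 and 0.125 m and y of stele in the frame of mat between -0.055 and 0.055 m and z of stele in the frame of mat between -0.002 and 0.01 m and contact force between the fingers and stele below 0.1 N and distance of cone from where it was at the start of the episode below 0.012 m), for 0.2 s.
2. the cone lies released in the examination cradle, the three finds still on the mat (x of cone in the frame of cradle between -0.015 and 0.015 m and y of cone in the frame of cradle between -0.008 and 0.008 m and z of cone in the frame of cradle between 0.04 and 0.052 m and angle between the x axis of cone and the x axis of cradle, either way round below 0.2 rad and linear speed of each of cone, juglet, prism, stele below 0.02 m/s and contact force between the fingers and cone below 0.1 N and x of juglet in the frame of mat between -0.125 and 0.125 m and y of juglet in the frame of mat between -0.055 and 0.055 m and z of juglet in the frame of mat between -0.002 and 0.01 m and angle between each of juglet, prism, stele's own z axis and vertical below 0.12 rad and contact force between the fingers and juglet below 0.1 N and x of prism in the frame of mat between -0.125 and 0.125 m and y of prism in the frame of mat between -0.055 and 0.055 m and z of prism in the frame of mat between -0.002 and 0.01 m and contact force between the fingers and prism below 0.1 N and x of stele in the frame of mat between -0.125 and 0.125 m and y of stele in the frame of mat between -0.055 and 0.055 m and z of stele in the frame of mat between -0.002 and 0.01 m and contact force between the fingers and stele below 0.1 N), for 0.2 s.
At the end, for the whole second after the job is handed in: The cone lies in both notches of the examination cradle, within 15 mm of its middle along it, 8 mm across it and 0.2 rad of its direction (either way round). Juglet, prism and stele stand upright (within 0.12 rad), each within 12 mm of the centre of its own pad. All are released and at rest (x of cone in the frame of cradle between -0.015 and 0.015 m and y of cone in the frame of cradle between -0.008 and 0.008 m and z of cone in the frame of cradle between 0.04 and 0.052 m and angle between the x axis of cone and the x axis of cradle, either way round below 0.2 rad and linear speed of each of cone, juglet, prism, stele below 0.02 m/s and contact force between the fingers and cone below 0.1 N and horizontal distance between juglet and pad_round below 0.012 m and z of juglet in the frame of pad_round between -0.001 and 0.008 m and angle between each of juglet, prism, stele's own z axis and vertical below 0.12 rad and contact force between the fingers and juglet below 0.1 N and horizontal distance between prism and pad_hex below 0.012 m and z of prism in the frame of pad_hex between -0.001 and 0.008 m and contact force between the fingers and prism below 0.1 N and horizontal distance between stele and pad_square below 0.012 m and z of stele in the frame of pad_square between -0.001 and 0.008 m and contact force between the fingers and stele below 0.1 N); the robot touches nothing.
It fails at once if a standing find is toppled (tilted more than 0.6 rad) (angle between any of juglet, prism, stele's own z axis and vertical above 0.6 rad).
It fails at once if a find or the cone is dropped (moves faster than 0.6 m/s out of the fingers: a fall of about 18 mm) ((linear speed of juglet above 0.6 m/s and contact force between the fingers and juglet below 0.1 N) or (linear speed of prism above 0.6 m/s and contact force between the fingers and prism below 0.1 N) or (linear speed of stele above 0.6 m/s and contact force between the fingers and stele below 0.1 N) or (linear speed of cone above 0.6 m/s and contact force between the fingers and cone below 0.1 N)).
It also fails if it takes over 134 s, if anything falls off the work surface, if the arm or the gripper's body presses on something with over 40 N, if the wrist force passes 120 N, or if a joint passes its speed limit or range.

## Working session

There is one attempt and no reset: what is moved stays moved. The work goes in short steps, Python scripts to look and compute and a tool call to move; the robot and the scene stay as the last step left them, time stands still between calls to the robot, and variables do not carry over. Pictures are saved under pics/ and viewed, at most 14 in all, crops included, and the job is handed in when it is done.

Besides the shell and the picture viewer there is one more tool, called after "Call:" as name(argument=value, ...) on one line, values as JSON. carry_out: Moves the arm, as the interface text tells. Its arguments: {"type":"object","properties":{"increments":{"type":"array","items":{"type":"array"}}},"required":["increments"]}

```bash
ls; mkdir -p pics; python3 - <<'E'
from bench import robot
import cv2
for n in("scene","top"):
    cv2.imwrite(f"pics/{n}0.png",robot.snapshot(n)); print(n,robot.get_calibration(n))
print(robot.get_obs())
E
```

```text
pics
scene {'vfov': 45.12233539313204, 'cx': 314.2297475962753, 'cy': 192.97591485679527, 'T': array([[ 0.62240903,  0.4872892 , -0.61249999,  1.30143643],
       [ 0.78258274, -0.4005298 ,  0.4765922 , -0.55941631],
       [-0.01308627, -0.77596721, -0.63063748,  0.85928674],
       [ 0.        ,  0.        ,  0.        ,  1.        ]])}
top {'vfov': 44.05061048885818, 'cx': 320.0142504769495, 'cy': 198.9580651708586, 'T': array([[-0.0404802 , -0.97859047,  0.20179704,  0.33889321],
       [-0.99915988,  0.03835278, -0.01444288,  0.01939376],
       [ 0.00639418, -0.20221216, -0.97932087,  1.09706812],
       [ 0.        ,  0.        ,  0.        ,  1.        ]])}
{'time': 0.1, 'joint_positions': array([-1.36511959e+00,  8.78769895e-02,  1.37206213e+00, -1.95295326e-05,
        1.68360497e+00, -1.03070614e-01]), 'qvel': array([ 6.47123714e-08, -1.90045212e-03, -1.41763034e-03,  7.68032159e-04,
        2.82059294e-04,  2.38833890e-03]), 'joint_torque': array([ 1.55958165e-03, -3.41253912e+01, -3.03300083e+01,  7.18680024e-02,
        3.04331887e-02, -9.10778567e-05]), 'tool_pos': array([ 0.167037  , -0.52354239,  0.21844424]), 'ee_rot': array([-3.13964958e+00, -1.81472893e-04,  3.08744997e-01]), 'wrist_force': array([-0.43353586, -0.04687405,  0.01770551]), 'wrist_torque': array([-0.00606381,  0.03820434, -0.02843882]), 'finger_force': 0.0, 'width': 0.09445336376450748}
```

View pics/top0.png

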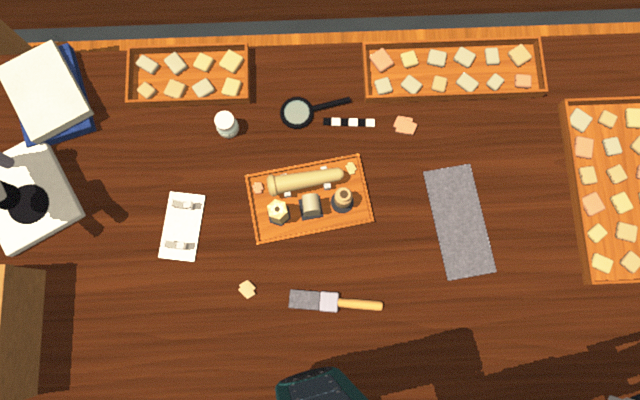

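View pics/scene0.png

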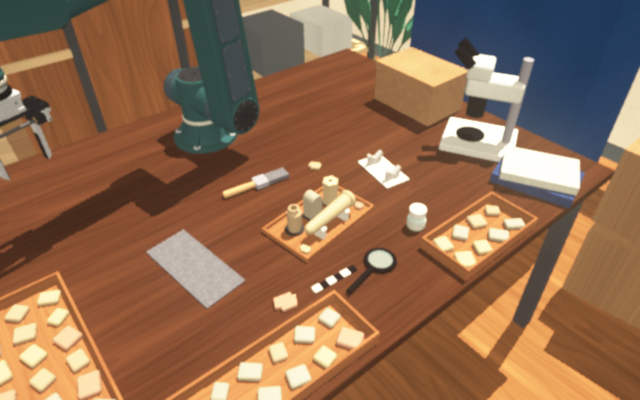

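```bash
python3 - <<'E'
import cv2
t=cv2.imread("pics/top0.png");s=cv2.imread("pics/scene0.png")
cv2.imwrite("pics/tc1.png",cv2.resize(t[145:255,235:385],None,fx=5,fy=5,interpolation=cv2.INTER_CUBIC))
a=cv2.resize(t[155:285,415:505],None,fx=4,fy=4,interpolation=cv2.INTER_CUBIC)
b=cv2.resize(t[155:285,135:225],None,fx=4,fy=4,interpolation=cv2.INTER_CUBIC)
cv2.imwrite("pics/tc2.png",cv2.hconcat([b,a]))
cv2.imwrite("pics/sc1.png",cv2.resize(s[145:285,230:420],None,fx=4,fy=4,interpolation=cv2.INTER_CUBIC))
E
```

```text
(no output)
```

View pics/tc1.png

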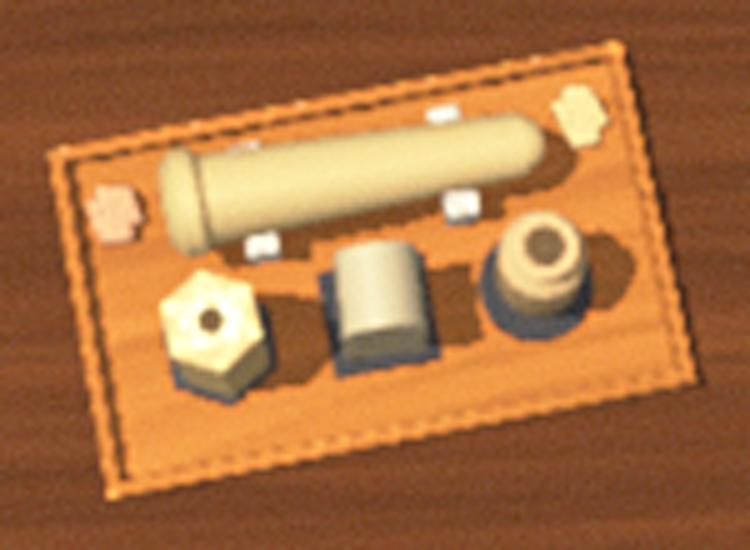

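View pics/tc2.png

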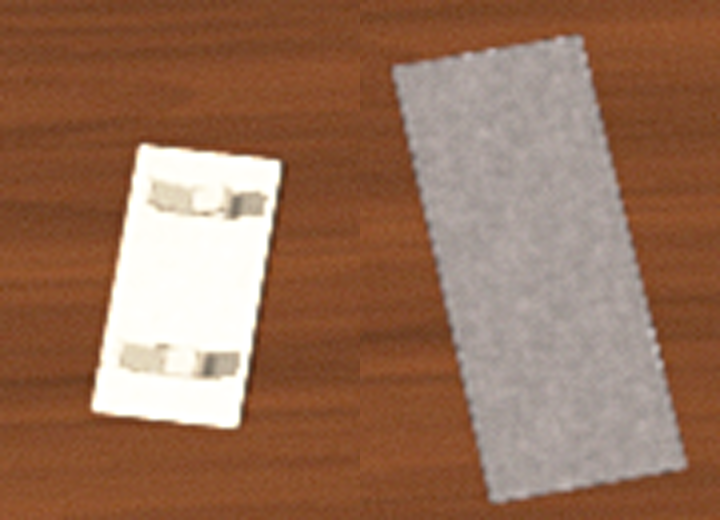

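View pics/sc1.png

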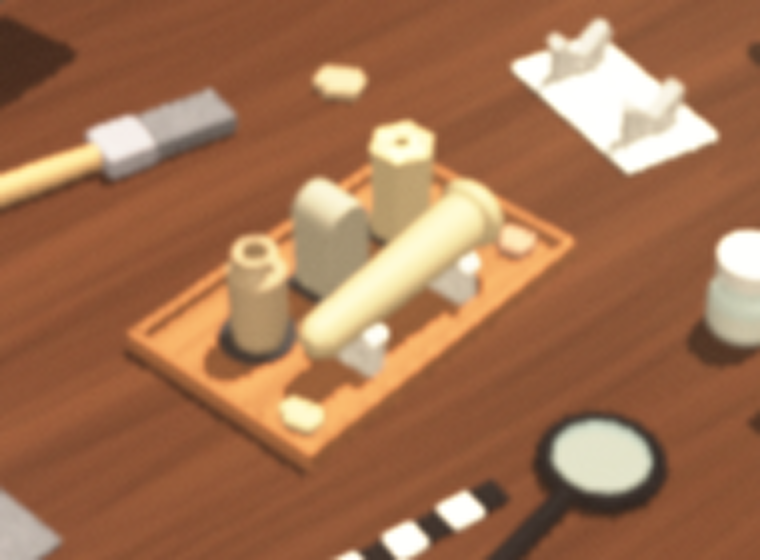

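```bash
cat > h.py <<'E'
import numpy as np
from bench import robot
from scipy.optimize import least_squares
C={}
def cal(n):
    if n not in C:
        c=robot.get_calibration(n); C[n]=(200/np.tan(np.radians(c['vfov']/2)),c['cx'],c['cy'],c['T'])
    return C[n]
def proj(n,P):
    f,cx,cy,T=cal(n); p=(np.atleast_2d(P)-T[:3,3])@T[:3,:3]
    return np.c_[f*p[:,0]/p[:,2]+cx,f*p[:,1]/p[:,2]+cy]
def ray(n,uv,z):
    f,cx,cy,T=cal(n); d=T[:3,:3]@[(uv[0]-cx)/f,(uv[1]-cy)/f,1]; o=T[:3,3]
    return (o+d*(z-o[2])/d[2])[:2]
def local(pose,P):
    P=np.atleast_2d(P).astype(float); c,s=np.cos(pose[2]),np.sin(pose[2])
    return np.c_[pose[0]+c*P[:,0]-s*P[:,1],pose[1]+s*P[:,0]+c*P[:,1],P[:,2]]
def fit(obs,x0):  # obs: list (cam,uv,localP)
    r=lambda p:np.concatenate([(proj(n,local(p,P))[0]-uv) for n,uv,P in obs])
    s=least_squares(r,x0,loss='soft_l1'); return s.x,r(s.x).reshape(-1,2)
def pix(uv,x0,y0,k): return ((uv[0]+.5)/k-.5+x0,(uv[1]+.5)/k-.5+y0)
E
python3 - <<'E'
from h import *
np.set_printoptions(precision=4,suppress=True)
T=lambda u,v:pix((u,v),235,145,5); S=lambda u,v:pix((u,v),230,145,4)
M=lambda u,v:pix((u,v),415,155,4); K=lambda u,v:pix((u,v),135,155,4)
a,b=.08,.132
print('tray',fit([('top',T(48,152),(a,b,.015)),('top',T(622,42),(a,-b,.015)),('top',T(700,382),(-a,-b,.015)),('top',T(110,497),(-a,b,.015)),
 ('scene',S(128,333),(-a,-b,.015)),('scene',S(573,238),(a,b,.015)),('scene',S(307,457),(a,-b,.015))],[.5,0,.2]))
a,b=.125,.055
print('mat',fit([('top',M(32,66),(a,b,.004)),('top',M(222,36),(a,-b,.004)),('top',M(327,467),(-a,-b,.004)),('top',M(132,500),(-a,b,.004))],[.5,-.2,.2]))
a,b=.075,.04
print('cradle',fit([('top',K(138,145),(a,b,.005)),('top',K(282,160),(a,-b,.005)),('top',K(240,428),(-a,-b,.005)),('top',K(92,412),(-a,b,.005)),
('scene',S(513,68),(-a,b,.005)),('scene',S(630,172),(a,-b,.005)),('scene',S(718,133),(a,b,.005))],[.5,.3,-.1]))
for n,t,s in(('prism',T(210,320),S(402,142)),('jug',T(545,245),S(256,250))):
    print(n,ray('top',t,.08),ray('scene',s,.08))
# cone axis & stele
print('stele',np.mean([ray('top',T(u,v),z) for u,v,z in((336,255,.062),(418,255,.062),(345,338,.062),(425,325,.062))],0))
print('conehead',ray('top',T(178,202),.046),'tip',ray('top',T(545,145),.046))
print('sup',[ray('top',T(*q),.041) for q in((443,116),(262,245),(462,205))])
E
```

```text
tray (array([0.5652, 0.0282, 0.1577]), array([[ 0.421 ,  0.0844],
       [-0.0317,  0.1577],
       [-0.2944,  0.1866],
       [ 0.203 ,  0.5132],
       [-0.3777,  0.2419],
       [ 1.0733,  0.8004],
       [ 0.5158, -0.0468]]))
mat (array([ 0.5033, -0.306 ,  0.133 ]), array([[ 0.4512, -0.0314],
       [-0.2806, -0.4592],
       [-0.0434, -0.0162],
       [-0.0928,  0.4769]]))
cradle (array([ 0.5149,  0.3128, -0.1398]), array([[ 0.473 ,  0.4954],
       [-0.3904,  0.2254],
       [ 0.1195, -0.295 ],
       [ 1.0137,  0.0603],
       [20.6531, -8.1553],
       [ 0.1078, -0.3503],
       [ 0.1781,  0.4905]]))
prism [0.5315 0.0959] [0.529  0.0957]
jug [ 0.558  -0.0457] [ 0.5556 -0.0446]
stele [0.5437 0.0242]
conehead [0.5908 0.1113] tip [ 0.6102 -0.0501]
sup [array([ 0.6265, -0.0061]), array([0.5713, 0.0754]), array([ 0.5858, -0.0127])]
```

```bash
cat >> h.py <<'E'
def go(x,y,z,yaw,n=None,step=45):
    """shift per row in tool axes (mm, deg); shifts evaluated at current yaw then twist evenly about TCP"""
    o=robot.get_obs(); p=o['tool_pos']; w=o['ee_rot'][2]
    d=np.array([x,y,z])-p; c,s=np.cos(w),np.sin(w)
    t=1000*np.array([c*d[0]+s*d[1],s*d[0]-c*d[1],-d[2]])
    tw=-np.degrees((yaw-w+np.pi)%(2*np.pi)-np.pi)
    print('pos',p.round(4),'rpy',o['ee_rot'].round(3),'t',round(o['time'],2),'w',round(o['width']*1000,1),'ff',round(o['finger_force'],1),'F',o['wrist_force'].round(1))
    print('total shift',t.round(1),'twist',tw.round(2),'rows>=',np.linalg.norm(t)/step,abs(tw)/8.5)
E
python3 - <<'E'
from h import *
np.set_printoptions(precision=4,suppress=True)
S=lambda u,v:pix((u,v),230,145,4);K=lambda u,v:pix((u,v),135,155,4)
a,b=.075,.04
print('cradle',fit([('top',K(138,145),(a,b,.005)),('top',K(282,160),(a,-b,.005)),('top',K(240,428),(-a,-b,.005)),('top',K(92,412),(-a,b,.005)),
('scene',S(513,68),(-a,-b,.005)),('scene',S(630,172),(a,-b,.005)),('scene',S(718,133),(a,b,.005))],[.5,.3,-.1]))
go(.557,-.045,.15,.158)
E
```

```text
cradle (array([ 0.5151,  0.3134, -0.1455]), array([[ 0.4372,  0.3109],
       [-0.4593,  0.2391],
       [-0.3414, -0.321 ],
       [ 0.5886, -0.1749],
       [-0.284 , -0.4884],
       [ 0.1401, -0.3761],
       [ 0.3092,  0.5479]]))
pos [ 0.167  -0.5235  0.2184] rpy [-3.14  -0.     0.309] t 0.1 w 94.5 ff 0.0 F [-0.4 -0.   0. ]
total shift [ 516.9 -337.4   68.4] twist 8.64 rows>= 13.802103415062012 1.0161237779757246
```

Call:
carry_out(increments=[[0,[36,-24,2],0],[0,[37,-24,4],0],[0,[37,-24,4],0],[0,[37,-24,4],0],[0,[37,-24,4],0],[0,[37,-24,4],0],[0,[37,-24,4],0],[0,[37,-24,4],0]])

```text
time: 0.9
tool_pos: [0.3905, -0.2497, 0.189]
ee_rot: [-3.141, 0.0, 0.309]
wrist_force: [-0.8, -0.2, -1.1]
width: 0.0938
finger_force: 0.0
```

Call:
carry_out(increments=[[98,[37,-24,6],0],[98,[37,-24,6],0],[98,[37,-24,6],0],[98,[37,-24,6],0],[98,[37,-25,6],0],[98,[36,-25,6],0],[98,[0,0,0],8.5],[98,[0,0,0],0]])

```text
time: 1.7
tool_pos: [0.5559, -0.0439, 0.1522]
ee_rot: [-3.141, 0.002, 0.163]
wrist_force: [0.1, 1.0, 1.1]
width: 0.0576
finger_force: 0.0
```

```bash
python3 -c "
from h import *
go(.557,-.045,.043,.158)"
```

```text
pos [ 0.5559 -0.0439  0.1522] rpy [-3.141e+00  2.000e-03  1.630e-01] t 1.7 w 57.6 ff 0.0 F [0.1 1.  1.1]
total shift [  0.9   1.3 109.2] twist 0.29 rows>= 2.4265502669435106 0.03403276442353792
```

Call:
carry_out(increments=[[98,[1,1,25],0],[98,[0,0,30],0],[98,[0,0,30],0],[98,[0,0,24],0],[98,[0,0,0],0],[255,[0,0,0],0],[255,[0,0,0],0],[255,[0,0,0],0]])

```text
time: 2.5
tool_pos: [0.5585, -0.0462, 0.0467]
ee_rot: [3.141, -0.004, 0.161]
wrist_force: [0.0, -0.5, 2.6]
width: 0.0375
finger_force: 29.7
```

Call:
carry_out(increments=[[255,[0,0,0],0],[255,[0,0,0],0],[255,[0,0,-4],0],[255,[0,0,-10],0],[255,[0,0,-20],0],[255,[0,0,-30],0],[255,[0,0,-30],0],[255,[0,0,0],0]])

```text
time: 3.3
tool_pos: [0.5601, -0.0466, 0.1439]
ee_rot: [3.138, -0.01, 0.161]
wrist_force: [0.9, -0.5, -0.8]
width: 0.0376
finger_force: 30.0
```

```bash
python3 -c "
from h import *
go(.582,-.295,.13,.133)"
```

```text
pos [ 0.5601 -0.0466  0.1439] rpy [ 3.138 -0.01   0.161] t 3.3 w 37.6 ff 30.0 F [ 0.9 -0.5 -0.8]
total shift [-18.1 248.7  13.9] twist 1.58 rows>= 5.550822957258751 0.1860691578550813
```

Call:
carry_out(increments=[[255,[-1,16,0],0],[255,[-3,34,0],0],[255,[-3,40,0],0],[255,[-3,45,0],0],[255,[-3,45,0],0],[255,[-3,40,0],0],[255,[-2,28,0],1.5],[255,[0,0,0],0]])

```text
time: 4.1
tool_pos: [0.5767, -0.2984, 0.1342]
ee_rot: [-3.14, 0.005, 0.128]
wrist_force: [-0.5, 0.7, -1.5]
width: 0.0375
finger_force: 30.0
```

Call:
carry_out(increments=[[255,[0,0,20],0],[255,[0,0,30],0],[255,[0,0,20],0],[255,[0,0,10],0],[255,[0,0,5],0],[255,[0,0,3],0],[255,[0,0,0],0],[255,[0,0,0],0]])

```text
time: 4.9
tool_pos: [0.5797, -0.2941, 0.0518]
ee_rot: [3.14, -0.002, 0.134]
wrist_force: [-0.9, 0.4, -1.7]
width: 0.0377
finger_force: 30.0
```

```bash
python3 -c "
from h import *
go(.582,-.295,.044,.133)"
```

```text
pos [ 0.5797 -0.2941  0.0518] rpy [ 3.14e+00 -2.00e-03  1.34e-01] t 4.9 w 37.7 ff 30.0 F [-0.9  0.4 -1.7]
total shift [2.1 1.2 7.8] twist 0.08 rows>= 0.1826314534014961 0.009731296826850613
```

Call:
carry_out(increments=[[255,[0,0,2],0],[255,[0,0,2],0],[255,[0,0,0],0],[255,[0,0,0],0]])

```text
time: 5.3
tool_pos: [0.579, -0.2937, 0.0465]
ee_rot: [3.142, 0.0, 0.134]
wrist_force: [-0.2, 0.4, -1.6]
width: 0.0374
finger_force: 30.0
```

Call:
carry_out(increments=[[255,[0,0,1],0],[255,[0,0,1],0],[255,[0,0,0],0],[255,[0,0,0],0]])

```text
time: 5.7
tool_pos: [0.579, -0.2937, 0.0444]
ee_rot: [3.142, 0.0, 0.134]
wrist_force: [-0.8, -0.2, -1.5]
width: 0.0369
finger_force: 30.0
```

Call:
carry_out(increments=[[255,[0,0,1],0],[255,[0,0,1],0],[255,[0,0,0],0],[255,[0,0,0],0]])

```text
time: 6.1
tool_pos: [0.5791, -0.2938, 0.0428]
ee_rot: [3.141, -0.0, 0.134]
wrist_force: [-0.8, 0.8, 0.3]
width: 0.0373
finger_force: 30.0
```

Call:
carry_out(increments=[[255,[0,0,1],0],[255,[0,0,0],0],[255,[0,0,0],0]])

```text
time: 6.4
tool_pos: [0.5792, -0.2937, 0.0427]
ee_rot: [3.141, -0.001, 0.134]
wrist_force: [-2.5, 1.1, 4.4]
width: 0.0374
finger_force: 30.0
```

Call:
carry_out(increments=[[80,[0,0,0],0],[80,[0,0,0],0],[60,[0,0,0],0],[60,[0,0,-10],0],[60,[0,0,-30],0],[98,[0,0,-40],0],[98,[0,0,-30],0],[98,[0,0,0],0]])

```text
time: 7.2
tool_pos: [0.5819, -0.2954, 0.1591]
ee_rot: [3.133, -0.01, 0.134]
wrist_force: [-0.3, -0.3, 1.1]
width: 0.058
finger_force: 0.0
```

```bash
python3 -c "
from h import *
go(.5437,.0245,.145,.158)"
```

```text
pos [ 0.5819 -0.2954  0.1591] rpy [ 3.133 -0.01   0.134] t 7.2 w 58.0 ff 0.0 F [-0.3 -0.3  1.1]
total shift [   5.  -322.2   14.1] twist -1.36 rows>= 7.1669572776305195 0.1596671400881291
```

Call:
carry_out(increments=[[98,[1,-35,1],0],[98,[1,-45,1],0],[98,[1,-48,1],0],[98,[1,-48,1],0],[98,[1,-48,1],0],[98,[1,-48,1],0],[98,[1,-48,1],-1.4],[98,[0,0,0],0]])

```text
time: 8.0
tool_pos: [0.5415, 0.0298, 0.1435]
ee_rot: [-3.139, 0.001, 0.166]
wrist_force: [-0.5, 0.3, 0.5]
width: 0.0576
finger_force: 0.0
```

```bash
python3 -c "
from h import *
robot.snapshot('top')
import time
for i in range(4): robot.snapshot('top')
go(.5437,.0245,.045,.158)"
```

```text
pos [0.5432 0.0231 0.1441] rpy [3.141e+00 1.000e-03 1.570e-01] t 8.25 w 57.6 ff 0.0 F [0.3 0.1 0. ]
total shift [ 0.7 -1.3 99.1] twist -0.06 rows>= 2.2018641027474786 0.0072190429964532205
```

Call:
carry_out(increments=[[98,[1,-1,25],0],[98,[0,0,30],0],[98,[0,0,25],0],[98,[0,0,15],0],[98,[0,0,4],0],[98,[0,0,0],0],[98,[0,0,0],0],[98,[0,0,0],0]])

```text
time: 9.05
tool_pos: [0.5452, 0.0253, 0.0472]
ee_rot: [3.141, -0.003, 0.159]
wrist_force: [-0.1, -0.2, 0.5]
width: 0.0575
finger_force: 0.0
```

Call:
carry_out(increments=[[120,[0,0,0],0],[140,[0,0,0],0],[255,[0,0,0],0],[255,[0,0,0],0],[255,[0,0,0],0]])

```text
time: 9.55
tool_pos: [0.5442, 0.0254, 0.0458]
ee_rot: [3.141, -0.001, 0.159]
wrist_force: [-0.1, -1.3, 1.4]
width: 0.0364
finger_force: 29.3
```

Call:
carry_out(increments=[[255,[0,0,-4],0],[255,[0,0,-10],0],[255,[0,0,-20],0],[255,[0,0,-30],0],[255,[0,0,-20],0],[255,[0,0,-10],0],[255,[0,0,0],0],[255,[0,0,0],0]])

```text
time: 10.35
tool_pos: [0.5433, 0.0256, 0.1384]
ee_rot: [-3.141, 0.002, 0.159]
wrist_force: [-0.3, -0.3, -4.1]
width: 0.0363
finger_force: 29.3
```

```bash
python3 -c "
from h import *
go(.503,-.306,.13,.133)"
```

```text
pos [0.5433 0.0256 0.1384] rpy [-3.141e+00  2.000e-03  1.590e-01] t 10.35 w 36.3 ff 29.3 F [-0.3 -0.3 -4.1]
total shift [-92.2 321.    8.4] twist 1.47 rows>= 7.424560863309811 0.17351318410987032
```

Call:
carry_out(increments=[[255,[-5,16,0],0],[255,[-9,32,0],0],[255,[-12,42,0],0],[255,[-13,45,0],0],[255,[-13,45,0],0],[255,[-13,45,0],0],[255,[-12,42,0],0],[255,[-10,34,0],1.5]])

```text
time: 11.15
tool_pos: [0.5039, -0.2873, 0.1371]
ee_rot: [-3.139, 0.003, 0.13]
wrist_force: [0.2, 0.9, -3.7]
width: 0.0365
finger_force: 29.3
```

Call:
carry_out(increments=[[255,[-5,18,5],0],[255,[0,2,20],0],[255,[0,0,28],0],[255,[0,0,20],0],[255,[0,0,10],0],[255,[0,0,5],0],[255,[0,0,0],0],[255,[0,0,0],0]])

```text
time: 11.95
tool_pos: [0.5041, -0.3062, 0.0526]
ee_rot: [3.14, -0.001, 0.133]
wrist_force: [0.5, 0.1, -2.2]
width: 0.0363
finger_force: 29.3
```

Call:
carry_out(increments=[[255,[0,0,2],0],[255,[0,0,0],0],[255,[0,0,0],0]])

```text
time: 12.25
tool_pos: [0.5036, -0.3061, 0.0501]
ee_rot: [3.141, -0.001, 0.133]
wrist_force: [0.3, -0.6, -3.8]
width: 0.0363
finger_force: 29.3
```

Call:
carry_out(increments=[[255,[0,0,3],0],[255,[0,0,2],0],[255,[0,0,1],0],[255,[0,0,1],0],[255,[0,0,0],0],[255,[0,0,0],0]])

```text
time: 12.85
tool_pos: [0.5033, -0.3059, 0.0424]
ee_rot: [3.142, 0.0, 0.133]
wrist_force: [1.1, 0.6, -3.4]
width: 0.0366
finger_force: 29.3
```

Call:
carry_out(increments=[[255,[0,0,1],0],[255,[0,0,0],0],[255,[0,0,0],0]])

```text
time: 13.15
tool_pos: [0.5035, -0.3061, 0.0419]
ee_rot: [3.141, -0.0, 0.133]
wrist_force: [0.4, 0.5, -2.4]
width: 0.0361
finger_force: 29.3
```

Call:
carry_out(increments=[[255,[0,0,0.5],0],[255,[0,0,0],0],[255,[0,0,0],0]])

```text
time: 13.45
tool_pos: [0.5035, -0.3061, 0.0418]
ee_rot: [3.141, -0.001, 0.133]
wrist_force: [-1.8, 1.2, 3.4]
width: 0.0367
finger_force: 29.3
```

Call:
carry_out(increments=[[80,[0,0,0],0],[80,[0,0,0],0],[60,[0,0,0],0],[60,[0,0,-10],0],[60,[0,0,-30],0],[98,[0,0,-40],0],[98,[0,0,-20],0],[98,[0,0,0],0]])

```text
time: 14.25
tool_pos: [0.5055, -0.3076, 0.1464]
ee_rot: [3.135, -0.007, 0.133]
wrist_force: [-0.6, 0.5, 0.7]
width: 0.0577
finger_force: 0.0
```

```bash
python3 -c "
from h import *
go(.530,.0958,.145,.158)"
```

```text
pos [ 0.5055 -0.3076  0.1464] rpy [ 3.135 -0.007  0.133] t 14.25 w 57.7 ff 0.0 F [-0.6  0.5  0.7]
total shift [  77.6 -396.6    1.4] twist -1.46 rows>= 8.97989118930956 0.17130422344922971
```

Call:
carry_out(increments=[[98,[7,-35,0],0],[98,[9,-45,0],0],[98,[9,-45,0],0],[98,[9,-45,0],0],[98,[9,-45,0],0],[98,[9,-45,0],0],[98,[9,-45,0],0],[98,[9,-45,0],-1.5]])

```text
time: 15.05
tool_pos: [0.5254, 0.0521, 0.1394]
ee_rot: [-3.141, 0.002, 0.159]
wrist_force: [0.8, -0.0, -0.6]
width: 0.0576
finger_force: 0.0
```

Call:
carry_out(increments=[[98,[8,-37,0],0],[98,[1,-7,0],0],[98,[0,0,0],0],[98,[0,0,0],0],[98,[0,0,0],0]])

```text
time: 15.55
tool_pos: [0.5283, 0.0936, 0.1405]
ee_rot: [3.141, 0.001, 0.157]
wrist_force: [-0.6, 0.1, 0.2]
width: 0.0577
finger_force: 0.0
```

```bash
python3 -c "
from h import *
go(.530,.0958,.045,.158)"
```

```text
pos [0.5283 0.0936 0.1405] rpy [3.141e+00 1.000e-03 1.570e-01] t 15.55 w 57.7 ff 0.0 F [-0.6  0.1  0.2]
total shift [ 2.1 -1.9 95.5] twist -0.08 rows>= 2.123016482228379 0.00930877406978633
```

Call:
carry_out(increments=[[98,[2,-2,22],0],[98,[0,0,30],0],[98,[0,0,25],0],[98,[0,0,14],0],[98,[0,0,4],0],[98,[0,0,0],0],[98,[0,0,0],0],[98,[0,0,0],0]])

```text
time: 16.35
tool_pos: [0.5312, 0.0974, 0.0476]
ee_rot: [3.141, -0.003, 0.159]
wrist_force: [-0.8, -0.0, 0.2]
width: 0.0577
finger_force: 0.0
```

Call:
carry_out(increments=[[120,[0,0,0],0],[140,[0,0,0],0],[255,[0,0,0],0],[255,[0,0,0],0],[255,[0,0,0],0]])

```text
time: 16.85
tool_pos: [0.5303, 0.097, 0.0464]
ee_rot: [3.141, -0.0, 0.159]
wrist_force: [-1.2, -2.1, 2.7]
width: 0.0381
finger_force: 30.0
```

Call:
carry_out(increments=[[255,[0,0,-4],0],[255,[0,0,-10],0],[255,[0,0,-20],0],[255,[0,0,-30],0],[255,[0,0,-20],0],[255,[0,0,-10],0],[255,[0,0,0],0],[255,[0,0,0],0]])

```text
time: 17.65
tool_pos: [0.5294, 0.0974, 0.1389]
ee_rot: [-3.141, 0.002, 0.159]
wrist_force: [-0.2, 0.3, -4.0]
width: 0.0379
finger_force: 30.0
```

```bash
python3 -c "
from h import *
go(.424,-.317,.13,.133)"
```

```text
pos [0.5294 0.0974 0.1389] rpy [-3.141e+00  2.000e-03  1.590e-01] t 17.65 w 37.9 ff 30.0 F [-0.2  0.3 -4. ]
total shift [-169.6  392.6    8.9] twist 1.47 rows>= 9.505059172368743 0.17348613072273433
```

Call:
carry_out(increments=[[255,[-7,16,0],0],[255,[-13,30,0],0],[255,[-17,39,0],0],[255,[-18,42,0],0],[255,[-18,42,0],0],[255,[-18,42,0],0],[255,[-18,42,0],0],[255,[-18,42,0],1.5]])

```text
time: 18.45
tool_pos: [0.4495, -0.215, 0.138]
ee_rot: [-3.139, 0.003, 0.132]
wrist_force: [1.1, 0.0, -2.7]
width: 0.0376
finger_force: 30.0
```

Call:
carry_out(increments=[[255,[-17,39,0],0],[255,[-13,30,0],0],[255,[-8,20,5],0],[255,[-2,5,20],0],[255,[0,0,28],0],[255,[0,0,20],0],[255,[0,0,10],0],[255,[0,0,5],0]])

```text
time: 19.25
tool_pos: [0.4229, -0.3113, 0.0495]
ee_rot: [-3.138, 0.003, 0.133]
wrist_force: [0.3, -0.2, -3.0]
width: 0.038
finger_force: 30.0
```

Call:
carry_out(increments=[[255,[0,0,3],0],[255,[0,0,0],0],[255,[0,0,0],0]])

```text
time: 19.55
tool_pos: [0.4247, -0.3129, 0.0501]
ee_rot: [3.14, -0.001, 0.133]
wrist_force: [-0.4, -0.6, -3.3]
width: 0.038
finger_force: 30.0
```

Call:
carry_out(increments=[[255,[0,0,3],0],[255,[0,0,2],0],[255,[0,0,1],0],[255,[0,0,1],0],[255,[0,0,0],0],[255,[0,0,0],0]])

```text
time: 20.15
tool_pos: [0.424, -0.3124, 0.0424]
ee_rot: [3.141, -0.0, 0.133]
wrist_force: [-2.3, 0.7, 0.7]
width: 0.0378
finger_force: 30.0
```

Call:
carry_out(increments=[[255,[0,0,0.5],0],[255,[0,0,0],0],[255,[0,0,0],0]])

```text
time: 20.45
tool_pos: [0.4241, -0.3125, 0.0424]
ee_rot: [3.141, -0.0, 0.133]
wrist_force: [-2.7, 1.6, 5.9]
width: 0.038
finger_force: 30.0
```

Call:
carry_out(increments=[[80,[0,0,0],0],[80,[0,0,0],0],[60,[0,0,0],0],[60,[0,0,-10],0],[60,[0,0,-30],0],[0,[0,0,-40],0],[0,[0,0,-40],0],[0,[0,0,0],0]])

```text
time: 21.25
tool_pos: [0.4271, -0.3151, 0.1696]
ee_rot: [3.13, -0.009, 0.133]
wrist_force: [0.8, -0.1, 0.2]
width: 0.0917
finger_force: 0.0
```

```bash
python3 - <<'E'
from h import *
import cv2
t=robot.snapshot('top');s=robot.snapshot('scene')
cv2.imwrite('pics/t1.png',t);cv2.imwrite('pics/s1.png',s)
cv2.imwrite('pics/t1c.png',cv2.resize(t[145:255,235:385],None,fx=5,fy=5,interpolation=cv2.INTER_CUBIC))
cv2.imwrite('pics/s1c.png',cv2.resize(s[145:285,150:350],None,fx=4,fy=4,interpolation=cv2.INTER_CUBIC))
E
```

```text
(no output)
```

View pics/t1c.png

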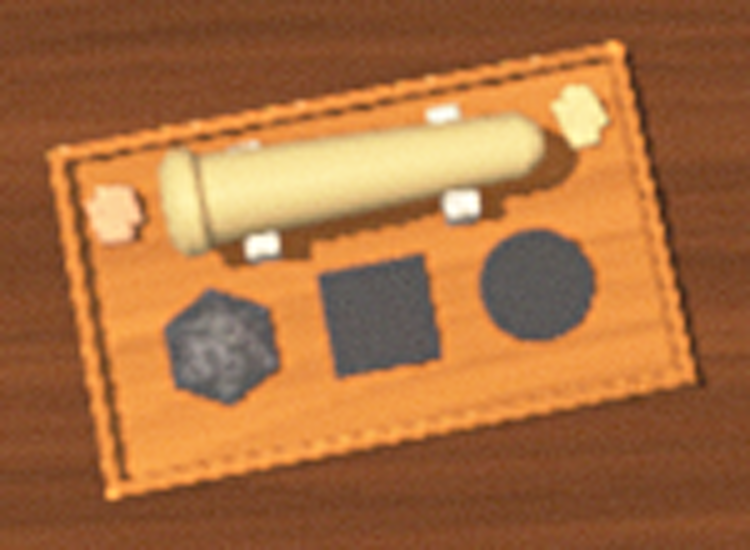

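View pics/s1c.png

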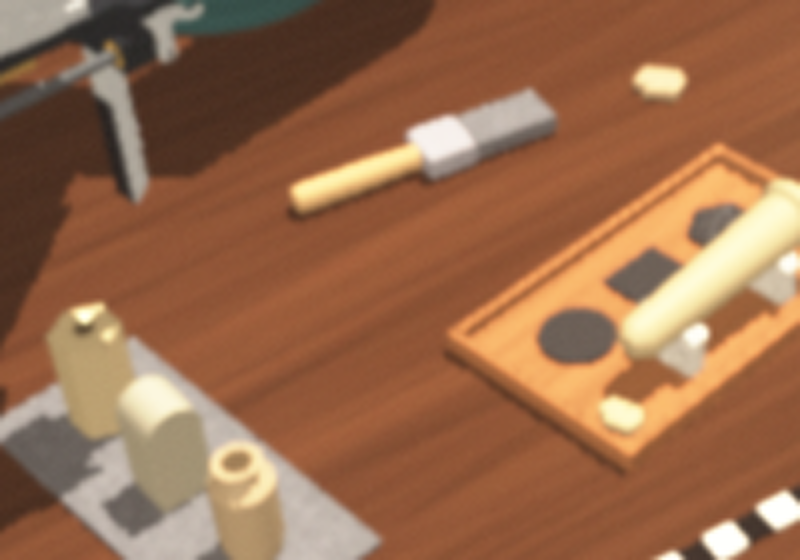

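```bash
python3 - <<'E'
from h import *
np.set_printoptions(precision=4,suppress=True)
T=lambda u,v:pix((u,v),235,145,5);S=lambda u,v:pix((u,v),150,145,4)
P=[ray('top',T(*q),.008) for q in((222,347),(380,316),(538,285))]
print(P,'scene round',ray('scene',S(577,335),.008),'sq',ray('scene',S(658,278),.008))
d=P[0]-P[2];yaw=np.arctan2(-d[0],d[1]);print('len',np.hypot(*d),'yaw',yaw)
c=np.mean(P,0)+.057*np.array([np.cos(yaw),np.sin(yaw)]);print('cone',c)
# predicted cone features: head end, tip, in crop pixels, both senses of yaw
for y in(yaw,.158):
  cy=y+np.pi/2
  for L in(.084,.06,0,-.085):
    p=c+L*np.array([np.cos(cy),np.sin(cy)]); print(L,(proj('top',[*p,.046])[0]-[235,145])*5,(proj('scene',[*p,.046])[0]-[150,145])*4)
print([ray('top',T(*q),.046) for q in((192,202),(540,143))])
go(*c,.15,yaw+np.pi/2)
E
```

```text
[array([0.5326, 0.0963]), array([0.5439, 0.0252]), array([ 0.5553, -0.0462])] scene round [ 0.5544 -0.0465] sq [0.5443 0.0282]
len 0.14432707179192722 yaw 0.15784558052414593
cone [0.6002 0.034 ]
0.084 [162.9847 208.9359] [801.1534 210.1068]
0.06 [217.1517 198.4588] [777.9392 227.6311]
0 [352.0858 172.3595] [717.6478 273.1447]
-0.085 [542.0686 135.6126] [626.2694 342.1256]
0.084 [162.9899 208.9643] [801.1381 210.0985]
0.06 [217.1556 198.4791] [777.9282 227.625 ]
0 [352.0858 172.3595] [717.6478 273.1447]
-0.085 [542.0624 135.5842] [626.2851 342.1354]
[array([0.5906, 0.1052]), array([ 0.6112, -0.048 ])]
pos [ 0.4247 -0.3131  0.1634] rpy [ 3.139 -0.002  0.133] t 21.35 w 94.0 ff 0.0 F [-0.   0.3  0.1]
total shift [ 219.9 -320.9   13.4] twist -91.45 rows>= 8.648671760205124 10.758639768170415
```

Call:
carry_out(increments=[[0,[24,-36,1],0],[0,[28,-41,2],0],[0,[28,-41,2],0],[0,[28,-41,2],0],[0,[28,-41,2],0],[0,[28,-41,2],0],[0,[28,-41,1],0],[0,[28,-39,1],0]])

```text
time: 22.15
tool_pos: [0.599, 0.037, 0.146]
ee_rot: [-3.141, 0.004, 0.133]
wrist_force: [0.6, -0.4, 0.1]
width: 0.0938
finger_force: 0.0
```

Call:
carry_out(increments=[[0,[0,0,0],-8.5],[0,[0,0,0],-8.5],[0,[0,0,0],-8.5],[0,[0,0,0],-8.5],[0,[0,0,0],-8.5],[0,[0,0,0],-8.5],[0,[0,0,0],-8.5],[0,[0,0,0],-8.5]])

```text
time: 22.95
tool_pos: [0.5984, 0.0349, 0.1459]
ee_rot: [-3.137, 0.001, 1.325]
wrist_force: [-0.1, 0.1, -1.0]
width: 0.0936
finger_force: 0.0
```

Call:
carry_out(increments=[[0,[0,0,0],-8.5],[0,[0,0,0],-8.5],[0,[0,0,0],-6.5],[0,[0,0,0],0],[0,[0,0,0],0],[0,[0,0,0],0]])

```text
time: 23.55
tool_pos: [0.5993, 0.0348, 0.1476]
ee_rot: [-3.14, -0.0, 1.728]
wrist_force: [-0.2, -0.3, -0.2]
width: 0.0942
finger_force: 0.0
```

```bash
python3 -c "
from h import *
go(.5995,.034,.043,1.729)"
```

```text
pos [0.5993 0.0348 0.1476] rpy [-3.14  -0.     1.728] t 23.55 w 94.2 ff 0.0 F [-0.2 -0.3 -0.2]
total shift [-9.000e-01  1.000e-01  1.046e+02] twist -0.07 rows>= 2.3239914316077943 0.007716982450027726
```

Call:
carry_out(increments=[[98,[-1,0,20],0],[98,[0,0,30],0],[98,[0,0,25],0],[98,[0,0,18],0],[98,[0,0,9],0],[98,[0,0,4],0],[98,[0,0,0],0],[98,[0,0,0],0]])

```text
time: 24.35
tool_pos: [0.6007, 0.0338, 0.0438]
ee_rot: [3.139, 0.001, 1.729]
wrist_force: [-0.6, -0.3, 0.6]
width: 0.058
finger_force: 0.0
```

Call:
carry_out(increments=[[120,[0,0,0],0],[140,[0,0,0],0],[150,[0,0,0],0],[255,[0,0,0],0],[255,[0,0,0],0],[255,[0,0,0],0],[255,[0,0,0],0]])

```text
time: 25.05
tool_pos: [0.6002, 0.0339, 0.0428]
ee_rot: [3.141, 0.0, 1.729]
wrist_force: [0.3, 0.4, 1.0]
width: 0.0347
finger_force: 30.0
```

Call:
carry_out(increments=[[255,[0,0,-4],0],[255,[0,0,-10],0],[255,[0,0,-20],0],[255,[0,0,-30],0],[255,[0,0,-20],0],[255,[0,0,-8],0],[255,[0,0,0],0],[255,[0,0,0],0]])

```text
time: 25.85
tool_pos: [0.599, 0.0338, 0.1331]
ee_rot: [-3.139, -0.0, 1.729]
wrist_force: [-0.5, -1.1, -2.9]
width: 0.0342
finger_force: 30.0
```

```bash
python3 -c "
from h import *
go(.5151,.3134,.13,2.996)"
```

```text
pos [0.599  0.0338 0.1331] rpy [-3.139 -0.     1.729] t 25.85 w 34.2 ff 30.0 F [-0.5 -1.1 -2.9]
total shift [289.3 -38.7   3.1] twist -72.57 rows>= 6.487034665019866 8.537488350323255
```

Call:
carry_out(increments=[[255,[15,-2,0],0],[255,[30,-4,0],0],[255,[40,-5,0],0],[255,[45,-6,0],0],[255,[45,-6,0],0],[255,[45,-6,0],0],[255,[40,-5,0],0],[255,[29,-5,0],0]])

```text
time: 26.65
tool_pos: [0.5129, 0.3162, 0.1327]
ee_rot: [-3.138, -0.0, 1.732]
wrist_force: [-0.4, -0.1, -3.3]
width: 0.0343
finger_force: 30.0
```

Call:
carry_out(increments=[[255,[0,0,0],-4],[255,[0,0,0],-8],[255,[0,0,0],-8],[255,[0,0,0],-8],[255,[0,0,0],-8],[255,[0,0,0],-8],[255,[0,0,0],-8],[255,[0,0,0],-8]])

```text
time: 27.45
tool_pos: [0.514, 0.3136, 0.1327]
ee_rot: [-3.14, -0.003, 2.783]
wrist_force: [-0.8, -0.5, -3.0]
width: 0.0345
finger_force: 30.0
```

Call:
carry_out(increments=[[255,[0,0,0],-8],[255,[0,0,0],-4.5],[255,[0,0,0],0],[255,[0,0,0],0],[255,[0,0,0],0],[255,[0,0,0],0]])

```text
time: 28.05
tool_pos: [0.5154, 0.3132, 0.1342]
ee_rot: [-3.141, -0.0, 2.994]
wrist_force: [0.7, 0.4, -2.4]
width: 0.0343
finger_force: 30.0
```

```bash
python3 - <<'E'
from h import *
import cv2
go(.5151,.3134,.045,2.996)
t=robot.snapshot('scene')
cv2.imwrite('pics/s2c.png',cv2.resize(t[110:220,330:460],None,fx=5,fy=5,interpolation=cv2.INTER_CUBIC))
E
```

```text
pos [0.5154 0.3132 0.1342] rpy [-3.141 -0.     2.994] t 28.05 w 34.3 ff 30.0 F [ 0.7  0.4 -2.4]
total shift [ 0.3  0.2 89.2] twist -0.1 rows>= 1.98166985664819 0.01143756192132197
```

View pics/s2c.png

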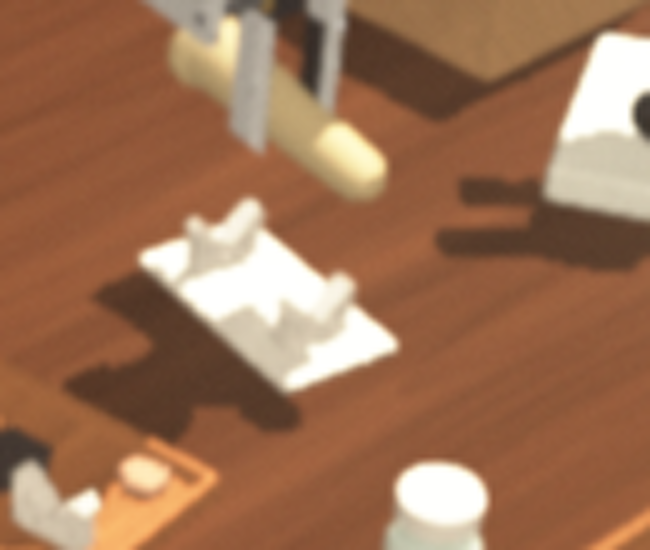

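Call:
carry_out(increments=[[255,[0,0,15],0],[255,[0,0,25],0],[255,[0,0,22],0],[255,[0,0,12],0],[255,[0,0,7],0],[255,[0,0,3],0],[255,[0,0,0],0],[255,[0,0,0],0]])

```text
time: 28.9
tool_pos: [0.5165, 0.3134, 0.0517]
ee_rot: [3.14, 0.002, 2.995]
wrist_force: [-0.4, -0.1, -2.5]
width: 0.0339
finger_force: 30.0
```

Call:
carry_out(increments=[[255,[0,0,2],0],[255,[0,0,1],0],[255,[0,0,0],0],[255,[0,0,0],0]])

```text
time: 29.3
tool_pos: [0.5157, 0.313, 0.0475]
ee_rot: [3.142, 0.0, 2.995]
wrist_force: [1.1, 0.6, -2.6]
width: 0.0344
finger_force: 30.0
```

Call:
carry_out(increments=[[255,[0,0,2],0],[255,[0,0,1],0],[255,[0,0,0],0],[255,[0,0,0],0]])

```text
time: 29.7
tool_pos: [0.5156, 0.3131, 0.0445]
ee_rot: [3.142, -0.0, 2.995]
wrist_force: [-0.5, 0.1, -2.3]
width: 0.0341
finger_force: 30.0
```

Call:
carry_out(increments=[[255,[0,0,1],0],[255,[0,0,0],0],[255,[0,0,0],0]])

```text
time: 30.0
tool_pos: [0.5158, 0.3133, 0.0437]
ee_rot: [3.141, 0.0, 2.995]
wrist_force: [1.0, 0.5, -1.7]
width: 0.0338
finger_force: 30.0
```

Call:
carry_out(increments=[[255,[0,0,1],0],[255,[0,0,0],0],[255,[0,0,0],0]])

```text
time: 30.3
tool_pos: [0.5161, 0.3136, 0.0432]
ee_rot: [3.14, 0.001, 2.995]
wrist_force: [-0.2, 1.9, 2.4]
width: 0.0342
finger_force: 30.0
```

Contact with both notches likely; half a millimetre more, then release slowly.

Call:
carry_out(increments=[[255,[0,0,0.5],0],[255,[0,0,0],0],[255,[0,0,0],0]])

```text
time: 30.6
tool_pos: [0.5161, 0.3137, 0.043]
ee_rot: [3.14, 0.001, 2.995]
wrist_force: [-0.4, 3.1, 5.5]
width: 0.0341
finger_force: 30.0
```

Call:
carry_out(increments=[[140,[0,0,0],0],[120,[0,0,0],0],[100,[0,0,0],0],[80,[0,0,0],0],[80,[0,0,-10],0],[80,[0,0,-30],0],[0,[0,0,-40],0],[0,[0,0,-40],0]])

```text
time: 31.4
tool_pos: [0.5153, 0.3127, 0.1634]
ee_rot: [-3.141, -0.001, 2.995]
wrist_force: [0.0, 0.7, 0.0]
width: 0.0769
finger_force: 0.0
```

```bash
python3 - <<'E'
from h import *
go(.4241,-.3125,.15,.133)
E
```

```text
pos [0.5153 0.3127 0.1634] rpy [-3.141e+00 -1.000e-03  2.995e+00] t 31.4 w 76.9 ff 0.0 F [0.  0.7 0. ]
total shift [  -1.3 -631.8   13.4] twist 163.97 rows>= 14.043832880624667 19.290152975515845
```

Call:
carry_out(increments=[[0,[0,-30,0],0],[0,[0,-45,0],0],[0,[0,-47,0],0],[0,[0,-47,0],0],[0,[0,-47,0],0],[0,[0,-47,0],0],[0,[0,-47,0],0],[0,[0,-47,0],0]])

```text
time: 32.2
tool_pos: [0.463, -0.0419, 0.163]
ee_rot: [-3.141, 0.002, 2.995]
wrist_force: [0.5, -0.1, 0.1]
width: 0.0939
finger_force: 0.0
```

Call:
carry_out(increments=[[0,[0,-47,0],0],[0,[0,-47,0],0],[0,[0,-47,0],0],[0,[0,-47,0],0],[0,[0,-46,0],0],[0,[0,-40,0],-8],[0,[0,0,0],-8],[0,[0,0,0],0]])

```text
time: 33.0
tool_pos: [0.4229, -0.3125, 0.1625]
ee_rot: [-3.141, 0.0, -3.012]
wrist_force: [1.4, 0.3, -0.7]
width: 0.0941
finger_force: 0.0
```

```bash
python3 - <<'E'
from h import *
import cv2
t=robot.snapshot('top');s=robot.snapshot('scene')
for i in range(3): robot.snapshot('top')
go(.4241,-.3125,.046,.133+np.pi)
a=cv2.resize(t[155:285,135:225],None,fx=4,fy=4,interpolation=cv2.INTER_CUBIC)
b=cv2.resize(s[130:260,340:440],None,fx=4,fy=4,interpolation=cv2.INTER_CUBIC)
cv2.imwrite('pics/c3.png',cv2.hconcat([a,b]))
# predicted cone ends/middle when ideal (u,v in left crop)
c=np.array([.5151,.3134]);d=np.array([np.cos(2.996),np.sin(2.996)])
for L in(.084,0,-.085): print(L,(proj('top',[*(c+L*d),.046])[0]-[135,155])*4,(proj('scene',[*(c+L*d),.046])[0]-[340,130])*4+[360,0])
E
```

```text
pos [ 0.4237 -0.3104  0.1623] rpy [-3.141  0.    -3.009] t 33.25 w 94.0 ff 0.0 F [ 0.3 -0.6  0.1]
total shift [-1.000e-01 -2.200e+00  1.163e+02] twist -0.03 rows>= 2.585845070814059 0.003625831297753505
0.084 [140.50811431 428.17576592] [469.62963447  58.90527013]
0 [166.51793904 271.63021853] [535.78140974 113.09652417]
-0.085 [192.00476415 118.23245331] [608.36544613 172.55705929]
```

View pics/c3.png

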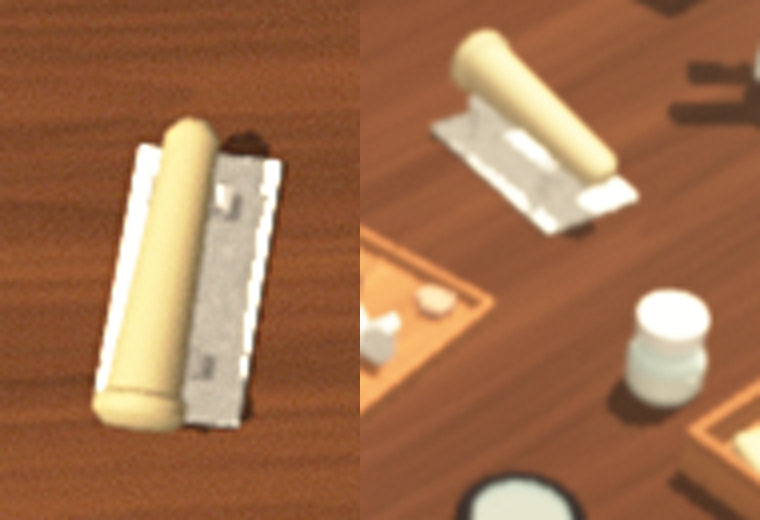

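Call:
carry_out(increments=[[60,[0,-2,25],0],[60,[0,0,35],0],[60,[0,0,30],0],[60,[0,0,18],0],[60,[0,0,8],0],[60,[0,0,3],0],[60,[0,0,0],0],[60,[0,0,0],0]])

```text
time: 34.05
tool_pos: [0.4245, -0.3138, 0.0445]
ee_rot: [-3.139, 0.002, -3.009]
wrist_force: [0.1, -0.3, -0.4]
width: 0.0719
finger_force: 0.0
```

Call:
carry_out(increments=[[100,[0,0,0],0],[120,[0,0,0],0],[140,[0,0,0],0],[255,[0,0,0],0],[255,[0,0,0],0],[255,[0,0,0],0]])

```text
time: 34.65
tool_pos: [0.4237, -0.313, 0.0431]
ee_rot: [3.141, 0.0, -3.009]
wrist_force: [-0.9, 1.1, 0.5]
width: 0.038
finger_force: 30.0
```

Call:
carry_out(increments=[[255,[0,0,-4],0],[255,[0,0,-10],0],[255,[0,0,-20],0],[255,[0,0,-30],0],[255,[0,0,-20],0],[255,[0,0,-8],0],[255,[0,0,0],0],[255,[0,0,0],0]])

```text
time: 35.45
tool_pos: [0.4231, -0.3127, 0.1339]
ee_rot: [3.14, -0.001, -3.009]
wrist_force: [-0.0, 0.3, -2.8]
width: 0.0376
finger_force: 30.0
```

```bash
python3 - <<'E'
from h import *
go(.5326,.0963,.13,.158+np.pi)
E
```

```text
pos [ 0.4231 -0.3127  0.1339] rpy [ 3.140e+00 -1.000e-03 -3.009e+00] t 35.45 w 37.6 ff 30.0 F [-0.   0.3 -2.8]
total shift [-162.5  391.     3.9] twist -1.46 rows>= 9.409611220150312 0.1722661278641462
```

Call:
carry_out(increments=[[255,[-7,16,0],0],[255,[-13,30,0],0],[255,[-17,40,0],0],[255,[-18,43,0],0],[255,[-18,43,0],0],[255,[-18,43,0],0],[255,[-18,43,0],0],[255,[-18,43,0],-1.5]])

```text
time: 36.25
tool_pos: [0.5088, 0.004, 0.133]
ee_rot: [3.141, -0.003, -2.982]
wrist_force: [0.4, -0.3, -2.9]
width: 0.0377
finger_force: 30.0
```

Call:
carry_out(increments=[[255,[-16,40,0],0],[255,[-12,30,0],0],[255,[-6,20,0],0],[255,[0,0,0],0],[255,[0,0,0],0],[255,[0,0,0],0]])

```text
time: 36.85
tool_pos: [0.5285, 0.0952, 0.1339]
ee_rot: [-3.141, -0.002, -2.984]
wrist_force: [-0.3, -1.0, -3.4]
width: 0.0382
finger_force: 30.0
```

```bash
python3 - <<'E'
from h import *
go(.5326,.0963,.052,.158+np.pi)
E
```

```text
pos [0.5285 0.0952 0.1339] rpy [-3.141e+00 -2.000e-03 -2.984e+00] t 36.85 w 38.2 ff 30.0 F [-0.3 -1.  -3.4]
total shift [-4.2  0.4 81.9] twist -0.01 rows>= 1.823393973397854 0.0016796554886722571
```

Call:
carry_out(increments=[[255,[-4,0,15],0],[255,[0,0,25],0],[255,[0,0,20],0],[255,[0,0,12],0],[255,[0,0,6],0],[255,[0,0,3],0],[255,[0,0,0],0],[255,[0,0,0],0]])

```text
time: 37.65
tool_pos: [0.5339, 0.0969, 0.055]
ee_rot: [-3.141, 0.002, -2.983]
wrist_force: [0.7, -0.0, -2.1]
width: 0.038
finger_force: 30.0
```

Call:
carry_out(increments=[[255,[0,0,1],0],[255,[0,0,1],0],[255,[0,0,1],0],[255,[0,0,0],0],[255,[0,0,0],0]])

```text
time: 38.15
tool_pos: [0.533, 0.0969, 0.051]
ee_rot: [-3.142, -0.0, -2.983]
wrist_force: [-0.1, 0.2, -2.7]
width: 0.0376
finger_force: 30.0
```

Call:
carry_out(increments=[[255,[0,0,1],0],[255,[0,0,0],0],[255,[0,0,0],0]])

```text
time: 38.45
tool_pos: [0.533, 0.0968, 0.0499]
ee_rot: [-3.141, -0.0, -2.983]
wrist_force: [-0.1, -0.1, -3.6]
width: 0.0375
finger_force: 30.0
```

Call:
carry_out(increments=[[255,[0,0,1],0],[255,[0,0,1],0],[255,[0,0,0],0],[255,[0,0,0],0]])

```text
time: 38.85
tool_pos: [0.533, 0.0969, 0.0479]
ee_rot: [-3.142, -0.0, -2.983]
wrist_force: [-0.2, -0.4, -3.3]
width: 0.038
finger_force: 30.0
```

Call:
carry_out(increments=[[255,[0,0,1],0],[255,[0,0,0],0],[255,[0,0,0],0]])

```text
time: 39.15
tool_pos: [0.5333, 0.0968, 0.0471]
ee_rot: [-3.141, 0.0, -2.983]
wrist_force: [0.1, 0.5, -2.4]
width: 0.0378
finger_force: 30.0
```

Call:
carry_out(increments=[[255,[0,0,1],0],[255,[0,0,0],0],[255,[0,0,0],0]])

```text
time: 39.45
tool_pos: [0.5333, 0.0969, 0.0471]
ee_rot: [-3.141, 0.001, -2.983]
wrist_force: [-3.5, -0.4, 5.3]
width: 0.038
finger_force: 30.0
```

Contact. Release and go to the stele at (0.5035, -0.306).

Call:
carry_out(increments=[[110,[0,0,0],0],[98,[0,0,0],0],[98,[0,0,0],0],[98,[0,0,-10],0],[98,[0,0,-30],0],[60,[0,0,-35],0],[60,[0,0,-25],0],[60,[0,0,0],0]])

```text
time: 40.25
tool_pos: [0.536, 0.0971, 0.1516]
ee_rot: [-3.141, 0.01, -2.983]
wrist_force: [0.7, -0.6, 0.2]
width: 0.072
finger_force: 0.0
```

```bash
python3 - <<'E'
from h import *
go(.5035,-.306,.14,.133+np.pi)
E
```

```text
pos [0.536  0.0971 0.1516] rpy [-3.141  0.01  -2.983] t 40.25 w 72.0 ff 0.0 F [ 0.7 -0.6  0.2]
total shift [  95.9 -392.9   11.6] twist 1.48 rows>= 8.991171193029913 0.17398052141698106
```

Call:
carry_out(increments=[[60,[7,-35,0],0],[60,[11,-45,0],0],[60,[11,-45,0],0],[60,[11,-45,0],0],[60,[11,-45,0],0],[60,[11,-45,0],0],[60,[11,-45,0],0],[60,[11,-45,0],1.5]])

```text
time: 41.05
tool_pos: [0.5045, -0.2635, 0.1447]
ee_rot: [3.14, -0.001, -3.01]
wrist_force: [0.9, 0.8, -0.4]
width: 0.072
finger_force: 0.0
```

Call:
carry_out(increments=[[60,[10,-38,0],0],[60,[0,-5,0],0],[60,[0,0,0],0],[60,[0,0,0],0],[60,[0,0,0],0]])

```text
time: 41.55
tool_pos: [0.5015, -0.3043, 0.1458]
ee_rot: [3.141, -0.0, -3.007]
wrist_force: [-0.5, -0.0, -0.4]
width: 0.0719
finger_force: 0.0
```

```bash
python3 - <<'E'
from h import *
go(.5035,-.306,.043,.133+np.pi)
E
```

```text
pos [ 0.5015 -0.3043  0.1458] rpy [ 3.141 -0.    -3.007] t 41.55 w 71.9 ff 0.0 F [-0.5 -0.  -0.4]
total shift [ -1.8  -1.9 102.8] twist 0.09 rows>= 2.2845927113296898 0.01050252064081289
```

Call:
carry_out(increments=[[60,[-2,-2,20],0],[60,[0,0,30],0],[60,[0,0,25],0],[60,[0,0,16],0],[60,[0,0,8],0],[60,[0,0,3],0],[60,[0,0,0],0],[60,[0,0,0],0]])

```text
time: 42.35
tool_pos: [0.5043, -0.308, 0.0454]
ee_rot: [-3.14, 0.002, -3.009]
wrist_force: [0.8, -0.2, -0.3]
width: 0.0717
finger_force: 0.0
```

Call:
carry_out(increments=[[100,[0,0,0],0],[120,[0,0,0],0],[140,[0,0,0],0],[255,[0,0,0],0],[255,[0,0,0],0],[255,[0,0,0],0]])

```text
time: 42.95
tool_pos: [0.5033, -0.3072, 0.0441]
ee_rot: [3.141, -0.0, -3.009]
wrist_force: [-1.0, 2.7, 2.8]
width: 0.0362
finger_force: 29.5
```

Call:
carry_out(increments=[[255,[0,0,-4],0],[255,[0,0,-10],0],[255,[0,0,-20],0],[255,[0,0,-30],0],[255,[0,0,-20],0],[255,[0,0,-8],0],[255,[0,0,0],0],[255,[0,0,0],0]])

```text
time: 43.75
tool_pos: [0.5029, -0.3073, 0.1347]
ee_rot: [3.14, -0.002, -3.009]
wrist_force: [0.1, -1.2, -3.4]
width: 0.0362
finger_force: 29.5
```

```bash
python3 - <<'E'
from h import *
go(.5439,.0252,.13,.158+np.pi)
E
```

```text
pos [ 0.5029 -0.3073  0.1347] rpy [ 3.140e+00 -2.000e-03 -3.009e+00] t 43.75 w 36.2 ff 29.5 F [ 0.1 -1.2 -3.4]
total shift [-84.6 324.2   4.7] twist -1.46 rows>= 7.446171212272328 0.17195734635402887
```

Call:
carry_out(increments=[[255,[-5,18,0],0],[255,[-9,34,0],0],[255,[-12,45,0],0],[255,[-12,46,0],0],[255,[-12,46,0],0],[255,[-12,46,0],0],[255,[-11,43,0],0],[255,[-8,30,0],-1.5]])

```text
time: 44.55
tool_pos: [0.5416, 0.0126, 0.1345]
ee_rot: [3.139, -0.003, -2.979]
wrist_force: [0.7, -0.0, -3.6]
width: 0.0362
finger_force: 29.5
```

Call:
carry_out(increments=[[255,[-5,16,0],0],[255,[0,0,0],0],[255,[0,0,0],0],[255,[0,0,0],0]])

```text
time: 44.95
tool_pos: [0.5448, 0.0244, 0.1353]
ee_rot: [-3.141, -0.002, -2.984]
wrist_force: [-0.4, -1.2, -2.6]
width: 0.0365
finger_force: 29.5
```

```bash
python3 - <<'E'
from h import *
go(.5439,.0252,.052,.158+np.pi)
E
```

```text
pos [0.5448 0.0244 0.1353] rpy [-3.141e+00 -2.000e-03 -2.984e+00] t 44.95 w 36.5 ff 29.5 F [-0.4 -1.2 -2.6]
total shift [ 0.8  0.9 83.3] twist 0.0 rows>= 1.8502200115894627 0.0002264799995943041
```

Call:
carry_out(increments=[[255,[1,0,15],0],[255,[0,0,25],0],[255,[0,0,20],0],[255,[0,0,12],0],[255,[0,0,7],0],[255,[0,0,4],0],[255,[0,0,0],0],[255,[0,0,0],0]])

```text
time: 45.75
tool_pos: [0.5452, 0.0247, 0.0539]
ee_rot: [-3.141, 0.002, -2.983]
wrist_force: [-0.0, -0.6, -3.6]
width: 0.0362
finger_force: 29.5
```

Call:
carry_out(increments=[[255,[0,0,1],0],[255,[0,0,1],0],[255,[0,0,1],0],[255,[0,0,0],0],[255,[0,0,0],0]])

```text
time: 46.25
tool_pos: [0.5444, 0.0248, 0.05]
ee_rot: [-3.141, -0.0, -2.983]
wrist_force: [0.4, 0.5, -3.6]
width: 0.0362
finger_force: 29.5
```

Call:
carry_out(increments=[[255,[0,0,1],0],[255,[0,0,0],0],[255,[0,0,0],0]])

```text
time: 46.55
tool_pos: [0.5444, 0.0247, 0.0489]
ee_rot: [-3.141, -0.0, -2.983]
wrist_force: [-0.2, -0.1, -2.5]
width: 0.0359
finger_force: 29.5
```

Call:
carry_out(increments=[[255,[0,0,1],0],[255,[0,0,0],0],[255,[0,0,0],0]])

```text
time: 46.85
tool_pos: [0.5447, 0.0247, 0.0481]
ee_rot: [-3.141, 0.0, -2.983]
wrist_force: [-0.2, -0.7, -2.6]
width: 0.0365
finger_force: 29.5
```

Call:
carry_out(increments=[[255,[0,0,0.7],0],[255,[0,0,0],0],[255,[0,0,0],0]])

```text
time: 47.15
tool_pos: [0.5447, 0.0247, 0.048]
ee_rot: [-3.141, 0.001, -2.983]
wrist_force: [-0.7, 0.3, 3.0]
width: 0.036
finger_force: 29.5
```

Call:
carry_out(increments=[[110,[0,0,0],0],[98,[0,0,0],0],[98,[0,0,0],0],[98,[0,0,-10],0],[98,[0,0,-30],0],[60,[0,0,-35],0],[60,[0,0,-20],0],[60,[0,0,0],0]])

```text
time: 47.95
tool_pos: [0.5471, 0.0246, 0.1472]
ee_rot: [-3.14, 0.009, -2.983]
wrist_force: [0.1, 0.7, 0.2]
width: 0.0722
finger_force: 0.0
```

```bash
python3 - <<'E'
from h import *
go(.5792,-.2937,.14,.133+np.pi)
E
```

```text
pos [0.5471 0.0246 0.1472] rpy [-3.14   0.009 -2.983] t 47.95 w 72.2 ff 0.0 F [0.1 0.7 0.2]
total shift [  18.6 -319.4    7.2] twist 1.48 rows>= 7.111661702860069 0.17371849699742437
```

Call:
carry_out(increments=[[60,[2,-35,0],0],[60,[2,-45,0],0],[60,[2,-45,0],0],[60,[2,-45,0],0],[60,[2,-45,0],0],[60,[2,-45,0],0],[60,[2,-40,0],0],[60,[2,-20,0],1.5]])

```text
time: 48.75
tool_pos: [0.5783, -0.2966, 0.1401]
ee_rot: [3.141, -0.002, -3.013]
wrist_force: [-0.2, 0.8, -0.3]
width: 0.0721
finger_force: 0.0
```

Call:
carry_out(increments=[[60,[0,0,0],0],[60,[0,0,0],0],[60,[0,0,0],0]])

```text
time: 49.05
tool_pos: [0.5794, -0.2916, 0.1422]
ee_rot: [3.141, -0.0, -3.007]
wrist_force: [-0.6, 0.6, 0.2]
width: 0.0719
finger_force: 0.0
```

```bash
python3 - <<'E'
from h import *
go(.5792,-.2937,.043,.133+np.pi)
E
```

```text
pos [ 0.5794 -0.2916  0.1422] rpy [ 3.141 -0.    -3.007] t 49.05 w 71.9 ff 0.0 F [-0.6  0.6  0.2]
total shift [ 0.4 -2.1 99.2] twist 0.09 rows>= 2.204928032906076 0.010413510096634842
```

Call:
carry_out(increments=[[60,[0,-2,20],0],[60,[0,0,30],0],[60,[0,0,23],0],[60,[0,0,15],0],[60,[0,0,8],0],[60,[0,0,3],0],[60,[0,0,0],0],[60,[0,0,0],0]])

```text
time: 49.85
tool_pos: [0.5803, -0.2962, 0.0448]
ee_rot: [-3.14, 0.002, -3.009]
wrist_force: [0.1, 0.1, -0.0]
width: 0.0718
finger_force: 0.0
```

Call:
carry_out(increments=[[100,[0,0,0],0],[120,[0,0,0],0],[140,[0,0,0],0],[255,[0,0,0],0],[255,[0,0,0],0],[255,[0,0,0],0]])

```text
time: 50.45
tool_pos: [0.5795, -0.2954, 0.0434]
ee_rot: [3.141, 0.0, -3.009]
wrist_force: [-0.5, 1.7, 0.5]
width: 0.0373
finger_force: 30.0
```

Call:
carry_out(increments=[[255,[0,0,-4],0],[255,[0,0,-10],0],[255,[0,0,-20],0],[255,[0,0,-30],0],[255,[0,0,-20],0],[255,[0,0,-8],0],[255,[0,0,0],0],[255,[0,0,0],0]])

```text
time: 51.25
tool_pos: [0.579, -0.2955, 0.1341]
ee_rot: [3.141, -0.001, -3.009]
wrist_force: [-0.2, 0.4, -2.5]
width: 0.0375
finger_force: 30.0
```

```bash
python3 - <<'E'
from h import *
go(.5553,-.0462,.13,.158+np.pi)
E
```

```text
pos [ 0.579  -0.2955  0.1341] rpy [ 3.141e+00 -1.000e-03 -3.009e+00] t 51.25 w 37.5 ff 30.0 F [-0.2  0.4 -2.5]
total shift [ -9.4 250.3   4.1] twist -1.47 rows>= 5.565869962835977 0.17238126872540924
```

Call:
carry_out(increments=[[255,[-1,18,0],0],[255,[-1,34,0],0],[255,[-2,44,0],0],[255,[-2,44,0],0],[255,[-2,44,0],0],[255,[-1,36,0],0],[255,[-1,22,0],0],[255,[0,8,0],-1.5]])

```text
time: 52.05
tool_pos: [0.5548, -0.0431, 0.134]
ee_rot: [3.14, -0.002, -2.978]
wrist_force: [0.1, -0.3, -1.8]
width: 0.0374
finger_force: 30.0
```

Call:
carry_out(increments=[[255,[0,0,0],0],[255,[0,0,0],0],[255,[0,0,0],0]])

```text
time: 52.35
tool_pos: [0.5564, -0.0478, 0.1349]
ee_rot: [-3.141, -0.001, -2.984]
wrist_force: [0.8, -0.4, -1.8]
width: 0.0373
finger_force: 30.0
```

```bash
python3 - <<'E'
from h import *
go(.5553,-.0462,.052,.158+np.pi)
E
```

```text
pos [ 0.5564 -0.0478  0.1349] rpy [-3.141e+00 -1.000e-03 -2.984e+00] t 52.35 w 37.3 ff 30.0 F [ 0.8 -0.4 -1.8]
total shift [ 0.8  1.7 82.9] twist -0.05 rows>= 1.8433830054776523 0.005787345543550213
```

Call:
carry_out(increments=[[255,[1,1,15],0],[255,[0,0,25],0],[255,[0,0,20],0],[255,[0,0,12],0],[255,[0,0,7],0],[255,[0,0,4],0],[255,[0,0,0],0],[255,[0,0,0],0]])

```text
time: 53.15
tool_pos: [0.556, -0.0459, 0.0532]
ee_rot: [-3.141, 0.002, -2.983]
wrist_force: [-0.7, 0.3, -2.0]
width: 0.0376
finger_force: 30.0
```

Call:
carry_out(increments=[[255,[0,0,1],0],[255,[0,0,1],0],[255,[0,0,1],0],[255,[0,0,1],0],[255,[0,0,0],0],[255,[0,0,0],0]])

```text
time: 53.75
tool_pos: [0.5552, -0.0458, 0.0482]
ee_rot: [-3.142, -0.0, -2.983]
wrist_force: [-0.3, -0.0, -1.7]
width: 0.0373
finger_force: 30.0
```

Call:
carry_out(increments=[[255,[0,0,1],0],[255,[0,0,0],0],[255,[0,0,0],0]])

```text
time: 54.05
tool_pos: [0.5554, -0.0458, 0.0474]
ee_rot: [-3.141, 0.0, -2.983]
wrist_force: [-0.4, 0.3, -0.5]
width: 0.0374
finger_force: 30.0
```

Call:
carry_out(increments=[[255,[0,0,0.7],0],[255,[0,0,0],0],[255,[0,0,0],0]])

```text
time: 54.35
tool_pos: [0.5555, -0.0458, 0.0473]
ee_rot: [-3.141, 0.001, -2.983]
wrist_force: [-1.9, -0.5, 3.1]
width: 0.0376
finger_force: 30.0
```

Call:
carry_out(increments=[[110,[0,0,0],0],[98,[0,0,0],0],[98,[0,0,0],0],[98,[0,0,-10],0],[98,[0,0,-30],0],[98,[0,0,-40],0],[98,[0,0,-40],0],[98,[0,0,-20],0]])

```text
time: 55.15
tool_pos: [0.5569, -0.0461, 0.1919]
ee_rot: [-3.139, 0.007, -2.983]
wrist_force: [-0.1, -0.3, -0.6]
width: 0.0578
finger_force: 0.0
```

Call:
carry_out(increments=[[98,[0,-35,0],0],[98,[0,-45,0],0],[98,[0,-45,0],0],[98,[0,-45,0],0],[98,[0,-45,0],0],[98,[0,-35,0],0],[98,[0,0,0],0],[98,[0,0,0],0]])

```text
time: 55.95
tool_pos: [0.5946, -0.2931, 0.1865]
ee_rot: [3.141, -0.0, -2.984]
wrist_force: [0.1, 0.5, -0.0]
width: 0.0579
finger_force: 0.0
```

```bash
python3 - <<'E'
from h import *
import cv2
t=robot.snapshot('top')
cv2.imwrite('pics/t4.png',cv2.resize(t[145:265,145:385],None,fx=3.3,fy=3.3,interpolation=cv2.INTER_CUBIC))
for p in ((.5326,.0963),(.5439,.0252),(.5553,-.0462)): print((proj('top',[*p,.08])[0]-[145,145])*3.3)
E
```

```text
[433.67214927 208.1244731 ]
[545.14234915 186.34788285]
[656.36576545 164.53856573]
```

View pics/t4.png

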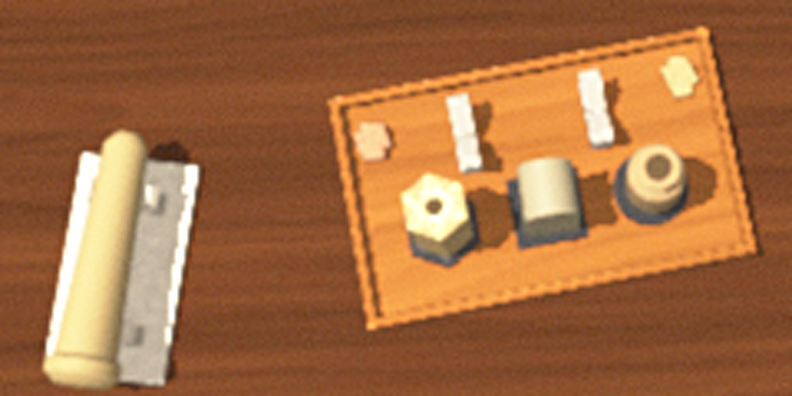

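The prism's hole is at (434,206) and the juglet's mouth at (658,165), each within 1 mm of where it should be. The stele is central, and the cone lies in the cradle.

```bash
python3 -c "
from bench import robot
print(robot.close_job())"
```

```text
the job is handed in; nothing more can be done
None
```

The job is handed in at about 56 s of the 134 s: in the last picture the cone lies in the examination cradle and the juglet, prism and stele stand upright on their own pads, but no verdict was returned.

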